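# Load the shoe-last scanner, refit its start knob and hold it down

## Robot

A 6-joint arm with a two-finger parallel gripper is mounted at the origin on the work surface. World frame = base frame: x ahead of the robot, y to its left, z up, the work surface at z = 0. Lengths are in m, angles in rad, forces in N, time in s.
With the tool pointing down it reaches from about 0.35 to 0.925 m from the base axis. Payload 6.4 kg.
Tool frame: the origin (TCP) lies on the mounting face of the last link; the fingertips stand 173 mm ahead of it and the grasp point (between the pads) lies 155 mm ahead of it; y points along the fingers, z is the direction in which the jaws open and shut, and the axes are right-handed (so a half turn about y gives the same grasp; the last joint's range is limited). The gripper opens to 85 mm and grips with 20 to 120 N. Pads are 22 mm wide; open, the fingers measure 114 mm over their backs; the gripper's body (76 mm by 85 mm) begins 54 mm behind the grasp point. The pads swing forward as they close: fully open they stand 13 mm farther back than shut.
Start: joints at [-1.443, 0.245, 1.558, -0, 1.339, -0.174], TCP at [0.193, -0.621, 0.405] pointing down, gripper open.
Joint ranges: [-3.13, 3.13], [-1.02, 2.26], [0.13, 2.54], [-0.95, 4.09], [0.21, 2.88], [-2.74, 2.74]. Speed limits (rad/s): [2.57, 2.57, 3.14, 3.14, 3.14, 3.14].

## Interface

Orientations are given as a unit quaternion [x, y, z, w].
In Python, from workcell import observe, get_image, camera_model, close_job gives the robot as it stands.
- The arm moves only by the tool servo_tool, never from a script. Its argument "rows" is a list of rows, each an object with "delta_pos": the shift along the tool's x, y, z in m, a list of three; "rotation": the turn, a rotation vector about the tool's x, y, z in degrees, a list of three; "gripper": the gripper's target within -1 to 1 (fully open at 1, half-way at 0, shut at -1). In form: [{"delta_pos": [dx, dy, dz], "rotation": [ax, ay, az], "gripper": gripper}, ...]. A call has 1 to 5 rows; each row is the pose to reach, as a shift and turn from the pose commanded when the call began, along the tool's axes at that moment; what a row does not reach only later rows make up. A row lasts 1/8 s, in which the tool goes at most 62.5 mm and 10.7 degrees, less where a joint would pass 70% of its speed; a pose out of reach is approached as far as the arm can. A call with a gripper value outside its range is refused whole. The fingers move at their own pace and stop on an object; the grip force is fixed at half the most. Time passes only in rows, so rows that repeat a pose let the fingers close. It gives the time, the measured TCP pose, the force and the opening at its end, in the units of the state.
- observe(): the state, without advancing time (a new reading comes with each control period).
- get_image(name): name is "scene" or "top" or "wrist"; returns the picture (384x512x3 uint8, red, green, blue); there is no depth.
- camera_model(name): a dict with "mtx" (3x3 intrinsics, pixels), "origin" and "orientation" of the camera in the world. Camera axes: x right, y down, z forward; pixel columns grow to the right and rows downward; lengths in m; the calibration is good to about 2 mm. A picture is of the moment at which its call begins: read the wrist's pose just before it. camera_model takes no time and is no camera call; for the wrist camera it gives the pose at the moment of the call.
- close_job(): hands the job in, once; it reports no verdict.
The state is a dict: "time_s": time; "qpos": joint angles; "joint_velocities": joint speeds; "effort": joint torques, N m; "position": TCP position; "tcp_rot": TCP orientation; "wrist_force": force on the tool from outside, world axes, zero at the start; "torque": the same for the moment, N m; "width": opening from 0.0 (shut) to 1.0 (fully open).
Only numpy, scipy, OpenCV 4.12 (cv2) and the standard library are available. Lean on these libraries where they do the work, as an engineer would, in place of code of your own. Each camera call takes 0.05 s, during which the arm holds its last target. There are 200 camera calls.

## Task

Set the green shoe last sole-down on the red, narrow raised bar of the scanner stand, centred and lengthwise along the bar (toe either way), and let go of it. Then turn the loose orange knob so that its pointer faces the same way as the flat of the brass D-shaft (the way the white line on the control box points), push it fully home on the shaft and press the sprung shaft right down. Finish while still gripping the knob and holding it pressed down, and leave the polish tin, the cream jar and the shoehorn where they are.

Things in the scene. Friction and masses are not known exactly. Their poses are not given: they have to be found in the camera images.
- last_mid (a point): Loose green plastic child's shoe last (solid foot shape), 150 long, 52 wide, 78 high, 0.2 to 0.4 kg, standing on its flat sole. This point is half-way up (39 mm above the sole), on the middle plane, 15 mm to the heel side of the sole's centre. x points to the toe, y across, z up.
- last_sole (a point): Centre of the last's flat sole (underside; about 144 long, 44 wide). Axes as last_mid.
- last_cone (a point): Best place to grip the last: on the flat-sided cone at its heel end, 62 mm above the sole and 20 mm to the heel side of the sole's centre. The cone is 30 mm wide across y with parallel upright sides, about 50 mm long along x, its top 78 mm above the sole; the sides are free above 45 mm. About over the last's centre of mass.
- last: The same last; origin at the centre of the sole, axes as last_mid.
- stand_top (a point): Centre of the top face of the red narrow bar on the fixed white scanner stand. The bar's top is flat, 100 long (along x) and 28 wide (along y), 60 mm above the table. The base plate is 200 x 100 x 12 mm; at both ends of it, 87 mm from the centre along x, stand black sensor pods whose tops are 50 mm above the table, below the bar's top.
- stand: The fixed scanner stand; origin under its centre on the table, axes as stand_top.
- knob_mid (a point): Loose orange and black knob, 40 high, 60 g about, standing on the table on its open (socket) side. Black round skirt 46 mm across and 10 high at the bottom; above it, from 10 to 40 mm, an orange grip bar 42 long (along x) and 24 wide (along y). White pointer line on top at its +x end. This point is on the axis, half-way up (20 mm above the underside). z up.
- knob_socket (a point): Ceiling of the knob's D-shaped socket, on the axis, 18 mm above the underside, where the shaft's top ends up when the knob is fully home. The socket is open below, 15.6 mm across, its flat on the +x (pointer) side, 4.4 mm from the axis; about 0.8 mm clearance around the shaft. Axes as knob_mid.
- knob_pointer (a point): Pointer end of the grip bar, 21 mm from the axis along knob x, 20 mm above the underside. Axes as knob_mid.
- knob: The same knob; origin at the centre of its underside, axes as knob_mid.
- shaft_tip (a point): Centre of the top end of the upright brass D-shaft (14 mm across, flat 3.5 mm from the axis on the +x side, topmost 4 mm tapering by 2 mm all round). It is 90 mm above the table, less the press. A steel collar 20 mm across begins 20 mm below the tip; a knob fully home rests on the tip, its underside 18 mm below it. x points out of the flat, z up. The shaft does not turn.
- control_box: Fixed grey control box, 130 (x) x 110 (y) mm, 60 high, the D-shaft in the middle of its top; a white line on top runs from the shaft along +x, the way the flat faces. Origin under its centre on the table.
- shaft (a joint): Press of the shaft into the box: 0 up, 0.008 m fully down. Spring return: starts to yield at about 3.3 N, about 12 N at full press.
- polish_tin: Bystander: round red and steel polish tin, 66 across, 24 high; origin under its centre.
- cream_jar: Bystander: small jar, 48 across, 55 high; origin under its centre.
- shoehorn: Bystander: steel shoehorn with red grip, 160 x 40 x 10 mm, lying flat; origin under its centre, x along it.
Not all that is in view belongs to the job. Of the things shaped like the last, the green one is meant.

How it is judged:
On the way, in this order (a step that is already met when the one before it is completed fails the run):
1. the last stands on the narrow bar, released (horizontal distance between last_sole and stand_top below 0.02 m and z of last_sole in the frame of stand_top between -0.004 and 0.005 m and angle between the x axis of last_sole and the x axis of stand_top, either way round below 0.2 rad and angle between last_sole's own z axis and vertical below 0.1 rad and contact force between last and the fingers below 0.1 N and contact force between last and stand above 0.5 N and linear speed of last below 0.02 m/s), for 0.3 s.
2. the knob is fully home on the D-shaft, pointer with the flat (distance between knob_socket and shaft_tip below 0.004 m and angle between the x axis of knob_socket and the x axis of shaft_tip, either way round below 0.25 rad and x of knob_pointer in the frame of shaft_tip above 0.012 m and angle between the z axis of knob_socket and the z axis of shaft_tip, either way round below 0.12 rad), for 0.2 s.
At the end, for the whole second after the job is handed in: Last free on the bar: sole centre within 20 mm of bar centre, along it within 0.2 rad, upright within 0.1 rad. Knob within 4 mm of fully home on the shaft, pointer with the flat (0.25 rad), upright within 0.12 rad, still gripped (over 2 N), the shaft held down at least 5 of its 8 mm (all of step 2 and horizontal distance between last_sole and stand_top below 0.02 m and z of last_sole in the frame of stand_top between -0.004 and 0.005 m and angle between the x axis of last_sole and the x axis of stand_top, either way round below 0.2 rad and angle between last_sole's own z axis and vertical below 0.1 rad and contact force between last and the fingers below 0.1 N and contact force between last and stand above 0.5 N and value of joint shaft above 0.005 m and contact force between knob and the fingers above 2 N); the arm keeps its last pose, push and grip.
It fails at once if the polish tin is pushed more than 30 mm from its place (distance of polish_tin from where it was at the start of the episode above 0.03 m).
It fails at once if the cream jar is pushed more than 30 mm from its place (distance of cream_jar from where it was at the start of the episode above 0.03 m).
It fails at once if the shoehorn is pushed more than 30 mm from its place (distance of shoehorn from where it was at the start of the episode above 0.03 m).
It also fails if it takes over 64 s, if anything falls off the work surface, if the arm or the gripper's body presses on something with over 40 N, if the wrist force passes 120 N, or if a joint passes its speed limit or range.

## Working session

There is one attempt and no reset: what is moved stays moved. The work goes in short steps, Python scripts to look and compute and a tool call to move; the robot and the scene stay as the last step left them, time stands still between calls to the robot, and variables do not carry over. Pictures are saved under pics/ and viewed, about 8 in all and at most 12, crops included, and the job is handed in when it is done.

Besides the shell and the picture viewer there is one more tool, called after "Request:" by a JSON object that holds its "op" and its "data". servo_tool: Moves the arm, as the interface text tells. Its arguments: {"type":"object","properties":{"rows":{"type":"array","items":{"type":"object","properties":{"delta_pos":{"type":"array","items":{"type":"number"}},"rotation":{"type":"array","items":{"type":"number"}},"gripper":{"type":"number"}}}}},"required":["rows"]}

```bash
mkdir -p pics; ls; python3 - <<'E'
from workcell import *
import cv2, numpy as np
s=observe(); print(s)
for n in ("scene","top"):
    im=get_image(n); cv2.imwrite(f"pics/{n}0.png",im[:,:,::-1]); m=camera_model(n); print(n,m)
print(camera_model("wrist"))
E
```

```text
pics
{'time_s': 0.0, 'qpos': array([-1.44314708e+00,  2.45776306e-01,  1.55901932e+00, -1.08846619e-05,
        1.33868619e+00, -1.74069896e-01]), 'joint_velocities': array([ 0.00065725, -0.00080567, -0.00035327,  0.00047738,  0.00048302,
       -0.00023639]), 'effort': array([-1.96392488e-03, -4.29502702e+01, -3.26130903e+01, -2.27783785e-04,
        5.40277921e-03,  1.37467885e-05]), 'position': array([ 0.19314887, -0.62039648,  0.40360131]), 'tcp_rot': array([-0.10625873,  0.69974303, -0.69840738,  0.10628225]), 'wrist_force': array([ 0.51107395, -0.26656223,  0.33147716]), 'torque': array([0.01254646, 0.01205217, 0.00171616]), 'width': 1.0030554058922685}
scene {'mtx': array([[494.98333573,   0.        , 256.53813581],
       [  0.        , 494.98333573, 193.03643119],
       [  0.        ,   0.        ,   1.        ]]), 'origin': array([1.66130425, 0.15832423, 1.00478636]), 'orientation': array([ 0.58363686,  0.69039111, -0.32323151, -0.27973118])}
top {'mtx': array([[442.74416836,   0.        , 255.43777225],
       [  0.        , 442.74416836, 189.01276064],
       [  0.        ,   0.        ,   1.        ]]), 'origin': array([ 0.4016102 , -0.00583747,  1.09667713]), 'orientation': array([-0.69875153,  0.71165085, -0.0547717 ,  0.04795238])}
{'mtx': array([[267.78198401,   0.        , 253.89962509],
       [  0.        , 267.78198401, 191.91989056],
       [  0.        ,   0.        ,   1.        ]]), 'origin': array([ 0.2660839 , -0.59828023,  0.37207903]), 'orientation': array([ 0.79603666, -0.58597137, -0.09053516,  0.12151781])}
```

View pics/top0.png

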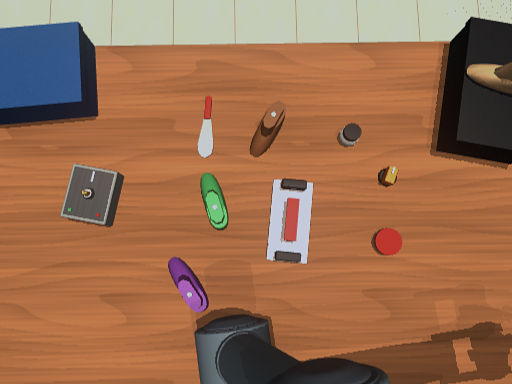

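View pics/scene0.png

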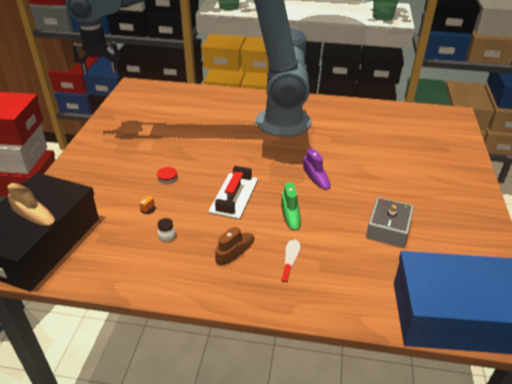

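Last-like things in the top picture: green (214,202), brown (268,128), purple (188,284) and a wooden one in the black box (490,77). The green one is the one meant. The knob is at (389,176), the stand at (291,220), the control box at (92,194). The jar (350,133), tin (388,241) and shoehorn (206,125) are bystanders. Next I check these in close crops.

```bash
python3 - <<'E'
import cv2, numpy as np
im=cv2.imread("pics/top0.png")
def crop(x,y,w,h,k): 
    c=cv2.resize(im[y:y+h,x:x+w],None,fx=k,fy=k,interpolation=cv2.INTER_CUBIC)
    for i in range(0,w,10): cv2.line(c,(i*k,0),(i*k,6 if i%50 else 14),(255,255,0),1)
    for i in range(0,h,10): cv2.line(c,(0,i*k),(6,i*k),(255,255,0),1)
    return c
a=crop(190,165,130,105,4) # 520x420
b=crop(370,155,40,40,7) #280
c=crop(55,155,75,75,4) #300
out=np.zeros((600,800,3),np.uint8); out[:420,:520]=a; out[:280,520:]=b; out[300:600,500:800]=c
cv2.imwrite("pics/crop1.png",out)
E
```

```text
(no output)
```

View pics/crop1.png

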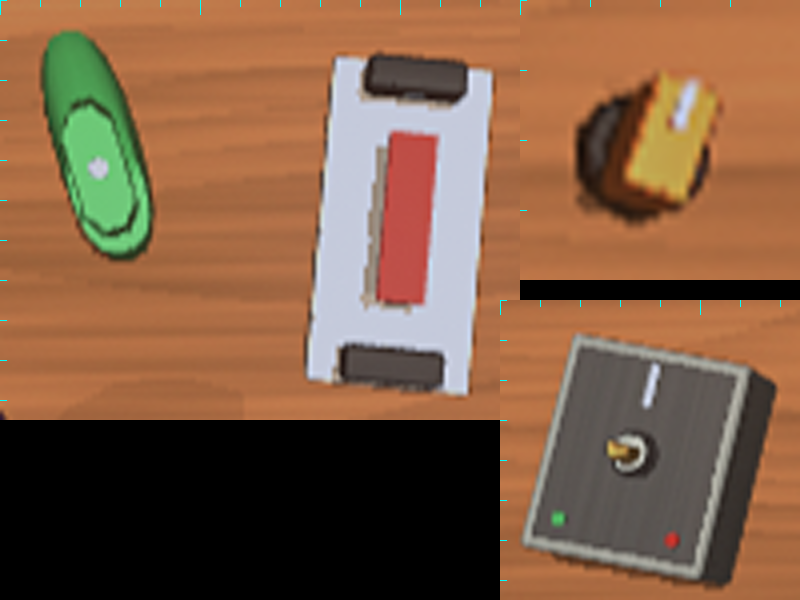

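```bash
cat > h.py <<'E'
from workcell import *
import cv2, numpy as np
from scipy.spatial.transform import Rotation as R
def pt(m,u,v,z):
    d=R.from_quat(m["orientation"]).apply(np.linalg.inv(m["mtx"])@[u,v,1.]); o=np.array(m["origin"])
    return o+d*(z-o[2])/d[2]
def proj(m,p):
    q=R.from_quat(m["orientation"]).inv().apply(np.atleast_2d(p)-m["origin"])@np.array(m["mtx"]).T
    return q[:,:2]/q[:,2:]
def ang(d): return np.degrees(np.arctan2(d[1],d[0]))
def grab(n,name):
    s=observe(); m=camera_model(n); im=get_image(n); cv2.imwrite(f"pics/{name}.png",im[:,:,::-1])
    np.savez(f"pics/{name}.npz",**m); return s,m,im
def load(name): return dict(np.load(f"pics/{name}.npz"))
def togo(x,y,z,yaw):
    """move of tool frame (pointing down) so that grasp point is at x,y,z; tool z axis (jaw opening dir) horizontal at world angle yaw (deg), mod 180"""
    s=observe(); Rt=R.from_quat(s["tcp_rot"]); p=np.array(s["position"])
    best=None
    for a in (yaw,yaw+180):
        zz=np.array([np.cos(np.radians(a)),np.sin(np.radians(a)),0]); 
        # which tool axis points down?
        yield_axis=np.argmin(Rt.as_matrix()[2])
        dn=np.array([0,0,-1.]); 
        if yield_axis==0: M=np.column_stack([dn,np.cross(zz,dn),zz])
        else: M=np.column_stack([np.cross(dn,zz),dn,zz])
        rv=(Rt.inv()*R.from_matrix(M)).as_rotvec(degrees=True)
        if best is None or np.linalg.norm(rv)<np.linalg.norm(best): best=rv
    tgt=np.array([x,y,z+.155]); 
    print("t",round(s["time_s"],2),"q6",s["qpos"][5].round(3),"tcp",p.round(4),"F",np.round(s["wrist_force"],1),"w",round(s["width"],3))
    print("dpos(tool) mm",(Rt.inv().apply(tgt-p)*1e3).round(1),"rot",best.round(2))
E
python3 - <<'E'
from h import *
m=camera_model("top"); s=observe(); print(R.from_quat(s["tcp_rot"]).as_matrix().round(3))
a=lambda x,y,z:pt(m,190+x/4,165+y/4,z)
b=lambda x,y,z:pt(m,370+(x-520)/7,155+y/7,z)
c=lambda x,y,z:pt(m,55+(x-500)/4,155+(y-300)/4,z)
print("last dot",a(98,168,.078), "toe",a(70,33,.02),"heel",a(127,258,.04),"ang",ang(a(70,33,.02)-a(127,258,.04)), np.linalg.norm(a(70,33,.02)-a(127,258,.04)))
B=[a(x,y,.06) for x,y in [(391,131),(438,136),(424,304),(378,298)]]
print("bar",np.mean(B,0),ang(B[0]-B[3]),ang(B[1]-B[2]),np.linalg.norm(B[0]-B[3]),np.linalg.norm(B[0]-B[1]))
B=[b(x,y,.04) for x,y in [(660,74),(718,98),(686,204),(628,178)]]
print("knob",np.mean(B,0),ang(B[0]-B[3]),ang(B[1]-B[2]),np.linalg.norm(B[0]-B[3]),np.linalg.norm(B[0]-B[1]))
B=[c(x,y,.06) for x,y in [(576,337),(748,370),(700,578),(526,542)]]
print("box",np.mean(B,0),ang(B[0]-B[3]),ang(B[1]-B[2]),np.linalg.norm(B[0]-B[3]),np.linalg.norm(B[0]-B[1]), "line",ang(c(655,365,.06)-c(646,407,.06)),"tip",c(610,449,.09))
E
```

```text
[[-0.955 -0.     0.297]
 [-0.297  0.002 -0.955]
 [-0.    -1.    -0.002]]
last dot [0.51037535 0.07824112 0.078     ] toe [0.60058816 0.09983187 0.02      ] heel [0.46034363 0.06444233 0.04      ] ang 14.162447710796222 0.14601694135826937
bar [ 0.48035973 -0.10155249  0.06      ] -6.104525605342572 -6.635932918907963 0.09837445304215475 0.027880926825029677
knob [ 0.58537211 -0.34964719  0.04      ] -20.21143282196271 -20.078862084192263 0.038866404524664805 0.02158364048577422
box [0.54846076 0.37392727 0.06      ] -11.245949487731737 -11.354887577202874 0.12405970489520825 0.10476890899008223 line -10.022776427980785 tip [0.54844387 0.37882705 0.09      ]
```

Sizes and heights agree with the description (bar 98 x 28, knob bar 39 x 22, last 146, box 124 x 105). Now I move over the last for a close view.

Request:
{"op": "servo_tool", "data": {"rows": [{"delta_pos": [-0.04, 0, -0.045], "rotation": [0, 0, 0], "gripper": 1}, {"delta_pos": [-0.08, 0, -0.09], "rotation": [0, 0, 0], "gripper": 1}, {"delta_pos": [-0.12, 0, -0.135], "rotation": [0, 0, 0], "gripper": 1}, {"delta_pos": [-0.16, 0, -0.18], "rotation": [0, 0, 0], "gripper": 1}, {"delta_pos": [-0.2, 0, -0.225], "rotation": [0, 0, 0], "gripper": 1}]}}

```text
time_s: 0.72
position: [0.3177, -0.3444, 0.4043]
tcp_rot: [-0.106, 0.699, -0.699, 0.106]
wrist_force: [0.2, 0.7, 0.3]
width: 0.995
```

Request:
{"op": "servo_tool", "data": {"rows": [{"delta_pos": [-0.04, 0, -0.045], "rotation": [0, 0, 0], "gripper": 1}, {"delta_pos": [-0.08, 0, -0.09], "rotation": [0, 0, 0], "gripper": 1}, {"delta_pos": [-0.12, 0, -0.135], "rotation": [0, 0, 0], "gripper": 1}, {"delta_pos": [-0.16, 0, -0.18], "rotation": [0, 0, 0], "gripper": 1}, {"delta_pos": [-0.2, 0, -0.225], "rotation": [0, 0, 0], "gripper": 1}]}}

```text
time_s: 1.35
position: [0.4416, -0.0701, 0.4046]
tcp_rot: [0.106, -0.699, 0.699, -0.106]
wrist_force: [1.0, 0.0, 0.2]
width: 1.005
```

Request:
{"op": "servo_tool", "data": {"rows": [{"delta_pos": [-0.04, 0, -0.045], "rotation": [0, 0, 0], "gripper": 1}, {"delta_pos": [-0.08, 0, -0.09], "rotation": [0, 0, 0], "gripper": 1}, {"delta_pos": [-0.11, 0, -0.12], "rotation": [0, 0, 0], "gripper": 1}, {"delta_pos": [-0.11, 0, -0.12], "rotation": [0, 0, 0], "gripper": 1}, {"delta_pos": [-0.11, 0, -0.12], "rotation": [0, 0, 0], "gripper": 1}]}}

```text
time_s: 1.98
position: [0.5105, 0.075, 0.4042]
tcp_rot: [0.107, -0.699, 0.699, -0.106]
wrist_force: [0.8, 0.3, 0.0]
width: 1.001
```

```bash
python3 - <<'E'
from h import *
s,m,im=grab("wrist","w1"); print(s["position"],s["qpos"],s["wrist_force"]); print(m["origin"],R.from_quat(m["orientation"]).as_matrix().round(3))
print(proj(m,[[.511,.078,.078],[.48,-.1,.06]]))
cv2.imwrite("pics/w1b.png",cv2.resize(im[:,:,::-1],None,fx=1.56,fy=1.56,interpolation=cv2.INTER_CUBIC))
E
```

```text
[0.51046911 0.0749843  0.40417702] [-7.41107486e-02 -7.20454238e-02  1.89727505e+00 -3.18375921e-04
  1.31749434e+00  1.19489778e+00] [0.76294265 0.33237953 0.03301074]
[0.58334341 0.0970698  0.37248295] [[ 0.297 -0.911 -0.287]
 [-0.955 -0.283 -0.089]
 [-0.     0.301 -0.954]]
[[251.03103062 176.60423977]
 [376.05413671 235.2575679 ]]
```

View pics/w1b.png

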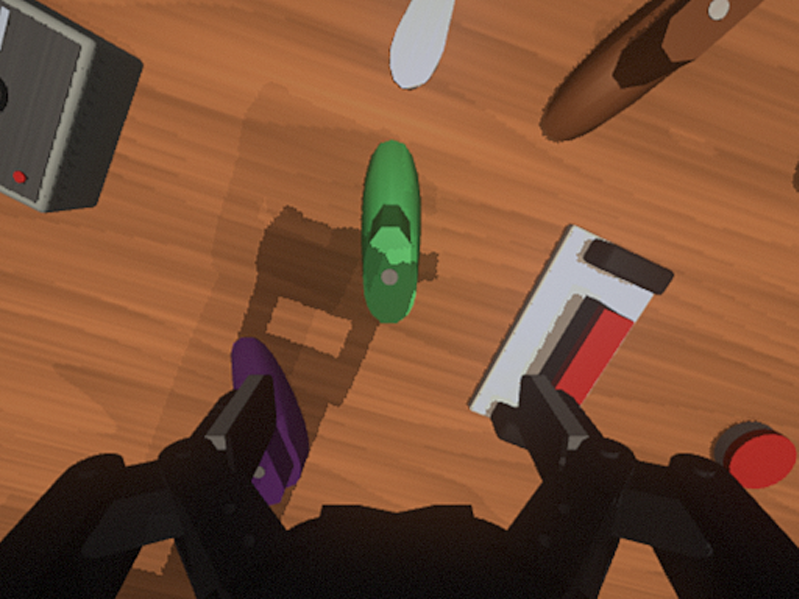

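The wrist view shows the green last's dot at (250,178) unscaled against a predicted (251,177). Its axis is vertical in the image, so the jaws are already aligned with it. The bar's far end shows at about (378,192) to (407,204).

```bash
python3 - <<'E'
from h import *
m=load("w1"); k=1.5625
w=lambda x,y,z:pt(m,(x+.5)/k-.5,(y+.5)/k-.5,z)
d=w(390,277,.078); print("dot",d,"ang",ang(w(390.5,141,.015)-w(390.5,322,.03)),w(390.5,141,.015),w(390.5,322,.03))
print("bar end",(w(590,299,.06)+w(635,318,.06))/2, "expected",np.array([.4804,-.1016])+.05*np.array([np.cos(.111),-np.sin(.111)]))
togo(d[0],d[1],.064,107.3)
E
```

```text
dot [0.50990447 0.07957341 0.078     ] ang 17.095641143687853 [0.60153785 0.10820793 0.015     ] [0.45935523 0.06447869 0.03      ]
bar end [ 0.53301481 -0.09655011  0.06      ] expected [ 0.53009229 -0.10713861]
t 2.02 q6 1.195 tcp [0.5104 0.0746 0.4044] F [-0.2  0.8  0.6] w 1.004
dpos(tool) mm [ -1.1 185.4  -4.9] rot [ 0.   -0.06  0.05]
```

Request:
{"op": "servo_tool", "data": {"rows": [{"delta_pos": [-0.001, 0.05, -0.005], "rotation": [0, 0, 0], "gripper": 1}, {"delta_pos": [-0.001, 0.1, -0.005], "rotation": [0, 0, 0], "gripper": 1}, {"delta_pos": [-0.001, 0.15, -0.005], "rotation": [0, 0, 0], "gripper": 1}, {"delta_pos": [-0.001, 0.185, -0.005], "rotation": [0, 0, 0], "gripper": 1}, {"delta_pos": [-0.001, 0.185, -0.005], "rotation": [0, 0, 0], "gripper": 1}]}}

```text
time_s: 2.65
position: [0.5086, 0.0792, 0.2172]
tcp_rot: [-0.108, 0.7, -0.699, 0.103]
wrist_force: [-0.3, -0.0, 0.1]
width: 0.997
```

Request:
{"op": "servo_tool", "data": {"rows": [{"delta_pos": [0, 0, 0], "rotation": [0, 0, 0], "gripper": -1}, {"delta_pos": [0, 0, 0], "rotation": [0, 0, 0], "gripper": -1}, {"delta_pos": [0, 0, 0], "rotation": [0, 0, 0], "gripper": -1}, {"delta_pos": [0, 0, 0], "rotation": [0, 0, 0], "gripper": -1}, {"delta_pos": [0, 0, 0], "rotation": [0, 0, 0], "gripper": -1}]}}

```text
time_s: 3.28
position: [0.5109, 0.0803, 0.2212]
tcp_rot: [0.106, -0.699, 0.699, -0.107]
wrist_force: [-1.1, 0.3, 6.1]
width: 0.338
```

```bash
python3 - <<'E'
from h import *
togo(.51,.0795,.064,107.3)
im=cv2.imread("pics/w1.png"); m=load("w1"); mt=load("top0") if False else None
c,s=np.cos(-.111),np.sin(-.111)
def rect(L,W,z): return [[.4804+c*a*L/2-s*b*W/2,-.1016+s*a*L/2+c*b*W/2,z] for a,b in((1,1),(1,-1),(-1,-1),(-1,1))]
k=5; x0,y0=295,135; cr=cv2.resize(im[y0:y0+140,x0:x0+140],None,fx=k,fy=k,interpolation=cv2.INTER_CUBIC)
for r,col in((rect(.1,.028,.06),(255,255,0)),(rect(.2,.1,.012),(0,255,0))):
    q=((proj(m,r)+.5-[x0,y0])*k-.5).astype(int); cv2.polylines(cr,[q],True,col,1)
im=cv2.imread("pics/top0.png"); mt=camera_model("top")
cv2.imwrite("pics/stand.png",cr[:600])
E
```

```text
t 3.27 q6 1.205 tcp [0.5109 0.0803 0.2212] F [-1.1  0.3  6.1] w 0.338
dpos(tool) mm [1.1 2.2 0.5] rot [-0.05  0.01 -0.12]
```

View pics/stand.png

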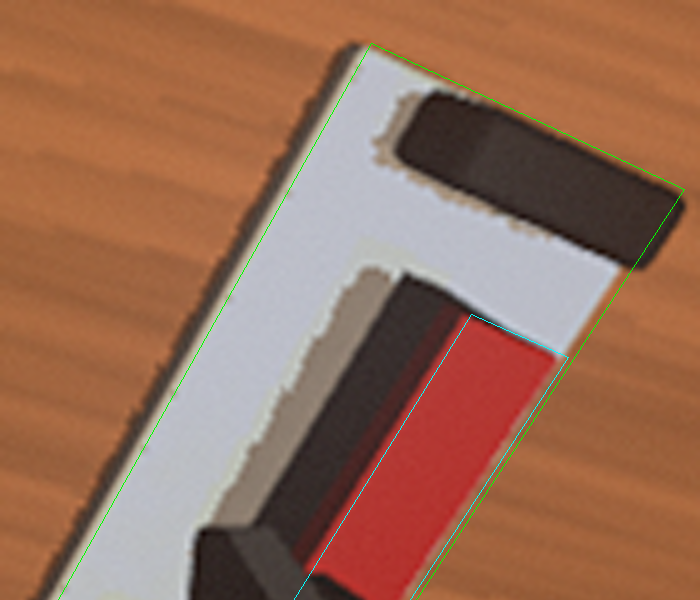

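The grip is good: opening about 29 mm on the 30 mm cone. The stand model fits the image within about 2 mm, and my earlier disagreement came from counting the bar's side face. Lifting now.

Request:
{"op": "servo_tool", "data": {"rows": [{"delta_pos": [0, -0.02, 0], "rotation": [0, 0, 0], "gripper": -1}, {"delta_pos": [0, -0.06, 0], "rotation": [0, 0, 0], "gripper": -1}, {"delta_pos": [0, -0.1, 0], "rotation": [0, 0, 0], "gripper": -1}, {"delta_pos": [0, -0.11, 0], "rotation": [0, 0, 0], "gripper": -1}, {"delta_pos": [0, -0.11, 0], "rotation": [0, 0, 0], "gripper": -1}]}}

```text
time_s: 3.9
position: [0.5099, 0.0803, 0.3291]
tcp_rot: [-0.106, 0.699, -0.699, 0.106]
wrist_force: [-0.4, -0.0, -2.2]
width: 0.341
```

```bash
python3 - <<'E'
from h import *
togo(.4605,-.0988,.175,83.6)
E
```

```text
t 3.9 q6 1.205 tcp [0.5099 0.0803 0.3291] F [-0.4 -0.  -2.2] w 0.341
dpos(tool) mm [100.4  -0.8 156.3] rot [0.000e+00 2.369e+01 2.000e-02]
```

Request:
{"op": "servo_tool", "data": {"rows": [{"delta_pos": [0.025, 0, 0.04], "rotation": [0, 6, 0], "gripper": -1}, {"delta_pos": [0.05, 0, 0.08], "rotation": [0, 12, 0], "gripper": -1}, {"delta_pos": [0.08, 0, 0.125], "rotation": [0, 18, 0], "gripper": -1}, {"delta_pos": [0.1004, 0, 0.1563], "rotation": [0, 23.7, 0], "gripper": -1}, {"delta_pos": [0.1004, 0, 0.1563], "rotation": [0, 23.7, 0], "gripper": -1}]}}

```text
time_s: 4.53
position: [0.4596, -0.1004, 0.3273]
tcp_rot: [0.04, 0.706, -0.705, -0.042]
wrist_force: [0.6, -0.7, -3.1]
width: 0.342
```

Request:
{"op": "servo_tool", "data": {"rows": [{"delta_pos": [0, 0, 0], "rotation": [0, 0, 0], "gripper": -1}, {"delta_pos": [0, 0, 0], "rotation": [0, 0, 0], "gripper": -1}]}}

```text
time_s: 4.78
position: [0.4608, -0.0979, 0.3288]
tcp_rot: [0.038, 0.706, -0.706, -0.039]
wrist_force: [0.7, -0.2, -2.3]
width: 0.344
```

```bash
python3 - <<'E'
from h import *
togo(.4605,-.0988,.127,83.6)
s,m,im=grab("top","t2")
c,s_=np.cos(-.111),np.sin(-.111)
k=8;x0,y0=255,165
cr=cv2.resize(im[y0:y0+75,x0:x0+100,::-1],None,fx=k,fy=k,interpolation=cv2.INTER_CUBIC)
def poly(L,W,z,col,cx=.4804,cy=-.101):
    r=[[cx+c*a*L/2-s_*b*W/2,cy+s_*a*L/2+c*b*W/2,z] for a,b in((1,1),(1,-1),(-1,-1),(-1,1))]
    cv2.polylines(cr,[((proj(m,r)+.5-[x0,y0])*k-.5).astype(int)],True,col,1)
poly(.2,.1,.012,(0,255,0)); poly(.150,.052,.125,(255,255,0)); poly(.05,.03,.186,(0,0,255),.4605,-.0988)
cv2.imwrite("pics/t2c.png",cr)
E
```

```text
t 4.78 q6 1.23 tcp [ 0.4608 -0.0979  0.3288] F [ 0.7 -0.2 -2.3] w 0.344
dpos(tool) mm [ 0.1 46.8  1. ] rot [0.04 0.09 0.09]
```

View pics/t2c.png

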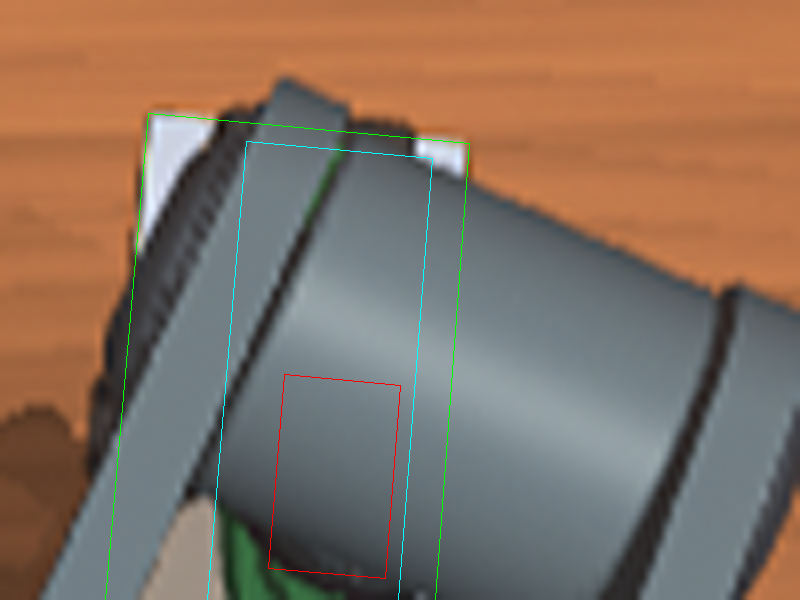

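The arm hides most of the top view, but the stand outline fits at both visible far corners. Lowering now.

Request:
{"op": "servo_tool", "data": {"rows": [{"delta_pos": [0, 0.015, 0], "rotation": [0, 0, 0], "gripper": -1}, {"delta_pos": [0, 0.03, 0], "rotation": [0, 0, 0], "gripper": -1}, {"delta_pos": [0, 0.04, 0], "rotation": [0, 0, 0], "gripper": -1}, {"delta_pos": [0, 0.044, 0], "rotation": [0, 0, 0], "gripper": -1}, {"delta_pos": [0, 0.044, 0], "rotation": [0, 0, 0], "gripper": -1}]}}

```text
time_s: 5.45
position: [0.4608, -0.0988, 0.2854]
tcp_rot: [0.039, 0.706, -0.706, -0.04]
wrist_force: [0.3, 0.3, -1.7]
width: 0.342
```

Request:
{"op": "servo_tool", "data": {"rows": [{"delta_pos": [0, 0.001, 0], "rotation": [0, 0, 0], "gripper": -1}, {"delta_pos": [0, 0.002, 0], "rotation": [0, 0, 0], "gripper": -1}, {"delta_pos": [0, 0.003, 0], "rotation": [0, 0, 0], "gripper": -1}, {"delta_pos": [0, 0.003, 0], "rotation": [0, 0, 0], "gripper": -1}]}}

```text
time_s: 5.95
position: [0.4608, -0.0988, 0.2827]
tcp_rot: [0.04, 0.706, -0.706, -0.04]
wrist_force: [-0.1, 0.1, -2.0]
width: 0.342
```

```bash
python3 - <<'E'
from h import *
togo(.4605,-.0988,.1262,83.6)
s,m,im=grab("scene","s2")
cv2.imwrite("pics/s2c.png",cv2.resize(im[150:230,190:290,::-1],None,fx=7,fy=7,interpolation=cv2.INTER_CUBIC))
E
```

```text
t 5.95 q6 1.23 tcp [ 0.4608 -0.0988  0.2827] F [-0.1  0.1 -2. ] w 0.342
dpos(tool) mm [0.3 1.5 0. ] rot [ 0.   -0.01  0.  ]
```

View pics/s2c.png

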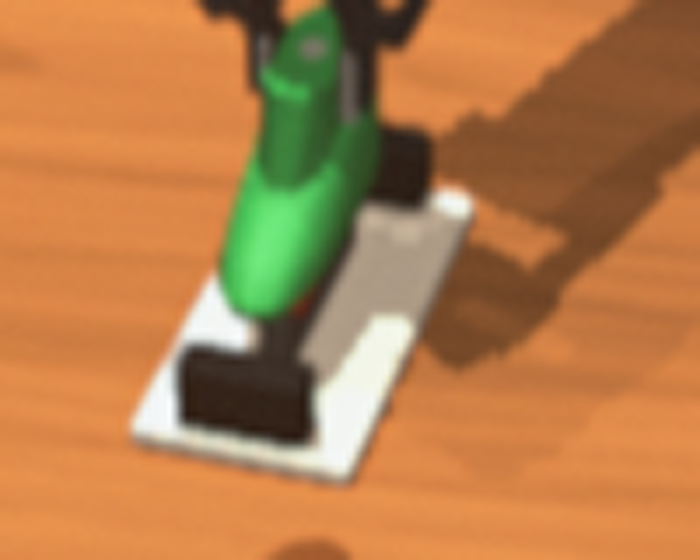

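```bash
python3 - <<'E'
from h import *
m=load("s2"); im=cv2.imread("pics/s2.png")
a=np.radians(-6.4); c,s=np.cos(a),np.sin(a)
P=lambda x,y,z:[.4804+c*x-s*y,-.101+s*x+c*y,z]
k=7;o=np.array([190,150])
cr=cv2.resize(im[150:230,190:290],None,fx=7,fy=7,interpolation=cv2.INTER_CUBIC)
def ln(pts,col): cv2.polylines(cr,[((proj(m,np.array(pts))+.5-o)*k-.5).astype(int)],True,col,1)
ln([P(.05,.014,.06),P(.05,-.014,.06),P(-.05,-.014,.06),P(-.05,.014,.06)],(255,255,0))
ln([P(.1,.05,.012),P(.1,-.05,.012),P(-.1,-.05,.012),P(-.1,.05,.012)],(0,255,0))
z=.0615
ln([P(.072,.0,z),P(.05,-.022,z),P(-.072,-.022,z),P(-.072,.022,z),P(.05,.022,z)],(255,0,255))
ln([P(.005,.015,z+.078),P(.005,-.015,z+.078),P(-.045,-.015,z+.078),P(-.045,.015,z+.078)],(0,0,255))
cv2.imwrite("pics/s2d.png",cr)
E
```

```text
(no output)
```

View pics/s2d.png

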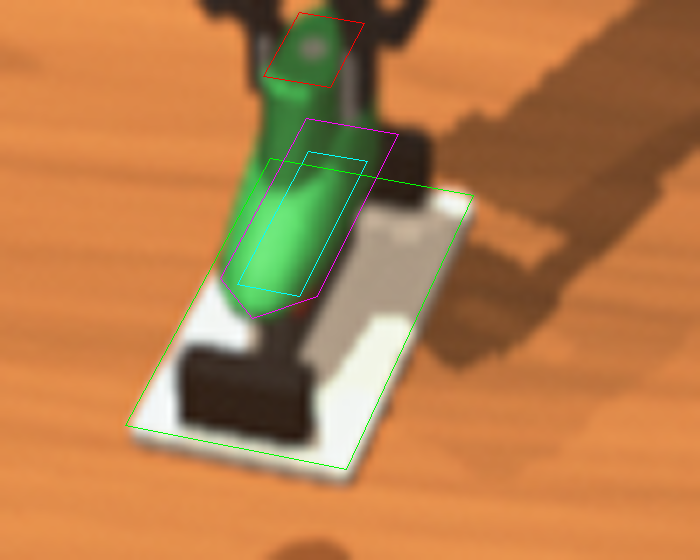

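The model overlay matches the held last, bar and base within about 1 px (roughly 3 mm). I set it down and release.

Request:
{"op": "servo_tool", "data": {"rows": [{"delta_pos": [0, 0.001, 0], "rotation": [0, 0, 0], "gripper": -1}, {"delta_pos": [0, 0.002, 0], "rotation": [0, 0, 0], "gripper": -1}, {"delta_pos": [0, 0.0025, 0], "rotation": [0, 0, 0], "gripper": -1}, {"delta_pos": [0, 0.0025, 0], "rotation": [0, 0, 0], "gripper": -1}]}}

```text
time_s: 6.5
position: [0.4611, -0.0989, 0.2812]
tcp_rot: [-0.04, -0.706, 0.706, 0.039]
wrist_force: [-4.7, 1.5, 4.8]
width: 0.343
```

Request:
{"op": "servo_tool", "data": {"rows": [{"delta_pos": [0, -0.0005, 0], "rotation": [0, 0, 0], "gripper": -0.25}, {"delta_pos": [0, -0.0005, 0], "rotation": [0, 0, 0], "gripper": -0.2}, {"delta_pos": [0, -0.0005, 0], "rotation": [0, 0, 0], "gripper": 0}, {"delta_pos": [0, -0.0005, 0], "rotation": [0, 0, 0], "gripper": 0.3}, {"delta_pos": [0, -0.0005, 0], "rotation": [0, 0, 0], "gripper": 0.3}]}}

```text
time_s: 7.12
position: [0.4608, -0.0988, 0.2806]
tcp_rot: [0.04, 0.706, -0.706, -0.04]
wrist_force: [0.5, -0.0, 0.0]
width: 0.652
```

Request:
{"op": "servo_tool", "data": {"rows": [{"delta_pos": [0, -0.02, 0], "rotation": [0, 0, 0], "gripper": 0.3}, {"delta_pos": [0, -0.06, 0], "rotation": [0, 0, 0], "gripper": 0.3}, {"delta_pos": [0, -0.1, 0], "rotation": [0, 0, 0], "gripper": 0.6}, {"delta_pos": [0, -0.13, 0], "rotation": [0, 0, 0], "gripper": 1}, {"delta_pos": [0, -0.13, 0], "rotation": [0, 0, 0], "gripper": 1}]}}

```text
time_s: 7.75
position: [0.4613, -0.099, 0.4133]
tcp_rot: [-0.041, -0.705, 0.707, 0.038]
wrist_force: [-0.2, -0.4, -1.0]
width: 1.0
```

```bash
python3 - <<'E'
from h import *
K=(.5855,-.349); togo(K[0],K[1],.22,70)
s,m,im=grab("wrist","w3"); s,m2,im2=grab("scene","s3")
a=np.radians(-6.4); c,s=np.cos(a),np.sin(a)
P=lambda x,y,z:[.4804+c*x-s*y,-.101+s*x+c*y,z]
def crop(im,m,o,w,h,k):
    cr=cv2.resize(im[o[1]:o[1]+h,o[0]:o[0]+w,::-1],None,fx=k,fy=k,interpolation=cv2.INTER_CUBIC)
    def ln(pts,col): cv2.polylines(cr,[((proj(m,np.array(pts))+.5-o)*k-.5).astype(int)],True,col,1)
    z=.06
    ln([P(.072,.0,z),P(.05,-.022,z),P(-.072,-.022,z),P(-.072,.022,z),P(.05,.022,z)],(255,0,255))
    ln([P(.005,.015,z+.078),P(.005,-.015,z+.078),P(-.045,-.015,z+.078),P(-.045,.015,z+.078)],(0,0,255))
    return cr
A=crop(im,m,np.array([160,60]),200,280,2); B=crop(im2,m2,np.array([190,140]),100,100,4)
out=np.zeros((560,800,3),np.uint8); out[:,:400]=A; out[:400,400:]=B; cv2.imwrite("pics/p3.png",out)
E
```

```text
t 7.75 q6 1.23 tcp [ 0.4613 -0.099   0.4133] F [-0.2 -0.4 -1. ] w 1.0
dpos(tool) mm [-151.1   39.6  234.5] rot [-0.07 13.59 -0.32]
```

View pics/p3.png

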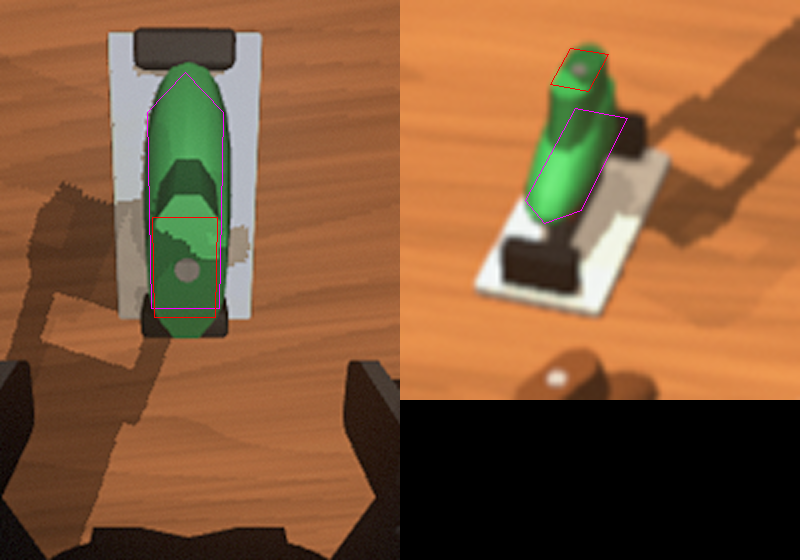

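The last stands released on the bar, aligned and centred: the outline fits within a few mm in both views, with the dot at (187,270) in the crop. Now to the knob.

Request:
{"op": "servo_tool", "data": {"rows": [{"delta_pos": [-0.03, 0, 0.047], "rotation": [0, 3, 0], "gripper": 1}, {"delta_pos": [-0.06, 0, 0.094], "rotation": [0, 6, 0], "gripper": 1}, {"delta_pos": [-0.09, 0, 0.141], "rotation": [0, 9, 0], "gripper": 1}, {"delta_pos": [-0.12, 0.02, 0.188], "rotation": [0, 12, 0], "gripper": 1}, {"delta_pos": [-0.15, 0.04, 0.234], "rotation": [0, 13.6, 0], "gripper": 1}]}}

```text
time_s: 8.48
position: [0.584, -0.3496, 0.3675]
tcp_rot: [0.122, 0.697, -0.696, -0.124]
wrist_force: [-0.2, 0.1, 0.9]
width: 1.002
```

Request:
{"op": "servo_tool", "data": {"rows": [{"delta_pos": [0, 0, 0], "rotation": [0, 0, 0], "gripper": 1}, {"delta_pos": [0, 0, 0], "rotation": [0, 0, 0], "gripper": 1}, {"delta_pos": [0, 0, 0], "rotation": [0, 0, 0], "gripper": 1}]}}

```text
time_s: 8.85
position: [0.5836, -0.347, 0.3713]
tcp_rot: [-0.123, -0.696, 0.697, 0.122]
wrist_force: [0.6, 0.4, 0.7]
width: 0.997
```

```bash
python3 - <<'E'
from h import *
K=(.5855,-.349); togo(K[0],K[1],.025,70)
s,m,im=grab("wrist","w4")
a=np.radians(-20.1); c,s=np.cos(a),np.sin(a)
q0=proj(m,[[K[0],K[1],.04]])[0]; print(q0)
o=np.round(q0).astype(int)-[40,40]; k=8
cr=cv2.resize(im[o[1]:o[1]+70,o[0]:o[0]+90,::-1],None,fx=k,fy=k,interpolation=cv2.INTER_CUBIC)
P=lambda x,y,z:[K[0]+c*x-s*y,K[1]+s*x+c*y,z]
pts=np.array([P(.021,.012,.04),P(.021,-.012,.04),P(-.021,-.012,.04),P(-.021,.012,.04)])
cv2.polylines(cr,[((proj(m,pts)+.5-o)*k-.5).astype(int)],True,(255,255,0),1)
print(o); cv2.imwrite("pics/p4.png",cr)
E
```

```text
t 8.85 q6 1.216 tcp [ 0.5836 -0.347   0.3713] F [0.6 0.4 0.7] w 0.997
dpos(tool) mm [ -2.3 191.3   1.2] rot [-0.01  0.05 -0.04]
[254.24525132 175.52901174]
[214 136]
```

View pics/p4.png

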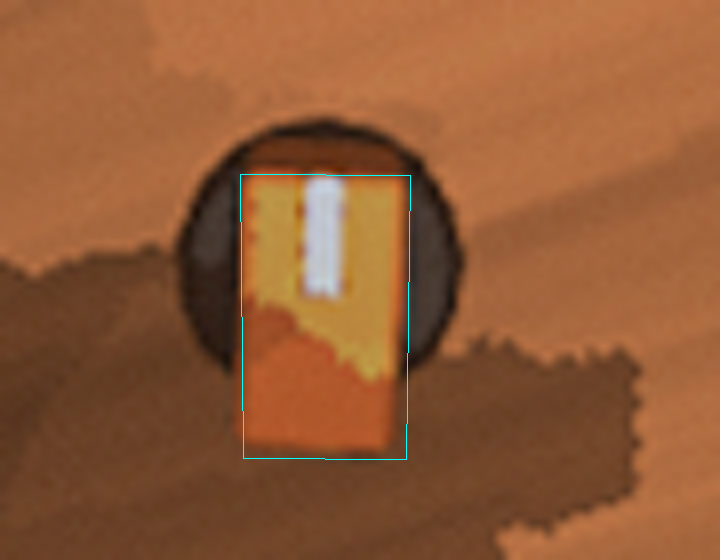

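```bash
python3 - <<'E'
from h import *
m=load("w4"); w=lambda x,y:pt(m,214+(x+.5)/8-.5,136+(y+.5)/8-.5,.04)
B=[w(*p) for p in [(246,177),(405,180),(388,446),(238,440)]]
print(np.mean(B,0),ang(B[0]-B[3]),ang(B[1]-B[2]),"line",ang(w(324,180)-w(320,296)),[np.linalg.norm(B[i]-B[j])*1e3 for i,j in((0,3),(1,2),(0,1),(2,3))])
c=np.mean(B,0); togo(c[0],c[1],.027,67)
# knob orange hue segmentation in crop for cross-check
E
```

```text
[ 0.58670916 -0.34847502  0.04      ] -22.31183781809977 -22.942131379601676 line -21.919015511253033 [np.float64(38.82657498266414), np.float64(39.342965044185924), np.float64(22.42618321120907), np.float64(21.9881266727375)]
t 8.9 q6 1.216 tcp [ 0.5837 -0.347   0.3718] F [ 0.8 -0.1 -0.3] w 0.999
dpos(tool) mm [ -3.1 189.8   0.2] rot [-0.02  3.05 -0.07]
```

Request:
{"op": "servo_tool", "data": {"rows": [{"delta_pos": [-0.003, 0.05, 0], "rotation": [0, 2.5, 0], "gripper": 1}, {"delta_pos": [-0.003, 0.1, 0], "rotation": [0, 2.5, 0], "gripper": 1}, {"delta_pos": [-0.003, 0.15, 0], "rotation": [0, 2.5, 0], "gripper": 1}, {"delta_pos": [-0.003, 0.184, 0], "rotation": [0, 2.5, 0], "gripper": 1}, {"delta_pos": [-0.003, 0.184, 0], "rotation": [0, 2.5, 0], "gripper": 1}]}}

```text
time_s: 9.52
position: [0.5856, -0.3475, 0.1844]
tcp_rot: [0.136, 0.694, -0.693, -0.139]
wrist_force: [0.2, -0.3, 0.5]
width: 0.999
```

Request:
{"op": "servo_tool", "data": {"rows": [{"delta_pos": [0, 0, 0], "rotation": [0, 0, 0], "gripper": 0}, {"delta_pos": [0, 0, 0], "rotation": [0, 0, 0], "gripper": -0.2}, {"delta_pos": [0, 0, 0], "rotation": [0, 0, 0], "gripper": -1}, {"delta_pos": [0, 0, 0], "rotation": [0, 0, 0], "gripper": -1}, {"delta_pos": [0, 0, 0], "rotation": [0, 0, 0], "gripper": -1}]}}

```text
time_s: 10.15
position: [0.5871, -0.3496, 0.1883]
tcp_rot: [-0.139, -0.693, 0.694, 0.137]
wrist_force: [-0.2, -0.6, 6.6]
width: 0.27
```

```bash
python3 - <<'E'
from h import *
togo(.5867,-.3485,.033,67.6)
E
```

```text
t 10.15 q6 1.261 tcp [ 0.5871 -0.3496  0.1883] F [-0.2 -0.6  6.6] w 0.27
dpos(tool) mm [ 0.8  0.3 -0.9] rot [-0.04 -0.11 -0.14]
```

Gripped at about 23 mm opening. I lift and carry it toward the box.

Request:
{"op": "servo_tool", "data": {"rows": [{"delta_pos": [0, -0.04, 0], "rotation": [0, 0, 0], "gripper": -1}, {"delta_pos": [0, -0.1, 0], "rotation": [0, 0, 0], "gripper": -1}, {"delta_pos": [0, -0.16, 0], "rotation": [0, 0, 0], "gripper": -1}, {"delta_pos": [0, -0.22, 0], "rotation": [0, 0, 0], "gripper": -1}, {"delta_pos": [0, -0.22, 0], "rotation": [0, 0, 0], "gripper": -1}]}}

```text
time_s: 10.78
position: [0.5873, -0.3497, 0.4141]
tcp_rot: [-0.142, -0.691, 0.696, 0.134]
wrist_force: [-0.0, -0.6, -0.3]
width: 0.272
```

```bash
python3 - <<'E'
from h import *
togo(.489,.388,.255,78.7)
E
```

```text
t 10.78 q6 1.261 tcp [ 0.5873 -0.3497  0.4141] F [-0.  -0.6 -0.3] w 0.272
dpos(tool) mm [ 373.2   -2.6 -643.9] rot [ -0.28 -11.2   -0.65]
```

Request:
{"op": "servo_tool", "data": {"rows": [{"delta_pos": [0.025, 0, -0.043], "rotation": [0, 0, 0], "gripper": -1}, {"delta_pos": [0.05, 0, -0.086], "rotation": [0, 0, 0], "gripper": -1}, {"delta_pos": [0.075, 0, -0.129], "rotation": [0, 0, 0], "gripper": -1}, {"delta_pos": [0.1, 0, -0.172], "rotation": [0, 0, 0], "gripper": -1}, {"delta_pos": [0.125, 0, -0.215], "rotation": [0, 0, 0], "gripper": -1}]}}

```text
time_s: 11.4
position: [0.5526, -0.101, 0.4048]
tcp_rot: [0.137, 0.694, -0.693, -0.139]
wrist_force: [0.6, 0.2, 0.6]
width: 0.268
```

Request:
{"op": "servo_tool", "data": {"rows": [{"delta_pos": [0.025, 0, -0.043], "rotation": [0, 0, 0], "gripper": -1}, {"delta_pos": [0.05, 0, -0.086], "rotation": [0, 0, 0], "gripper": -1}, {"delta_pos": [0.075, 0, -0.129], "rotation": [0, 0, 0], "gripper": -1}, {"delta_pos": [0.1, 0, -0.172], "rotation": [0, 0, 0], "gripper": -1}, {"delta_pos": [0.125, 0, -0.215], "rotation": [0, 0, 0], "gripper": -1}]}}

```text
time_s: 12.02
position: [0.5193, 0.1454, 0.405]
tcp_rot: [-0.137, -0.693, 0.694, 0.139]
wrist_force: [0.5, 1.2, -0.6]
width: 0.27
```

Request:
{"op": "servo_tool", "data": {"rows": [{"delta_pos": [0.025, 0.0, -0.043], "rotation": [0, -3, 0], "gripper": -1}, {"delta_pos": [0.05, 0.01, -0.086], "rotation": [0, -6, 0], "gripper": -1}, {"delta_pos": [0.075, 0.03, -0.129], "rotation": [0, -9, 0], "gripper": -1}, {"delta_pos": [0.1, 0.04, -0.172], "rotation": [0, -11, 0], "gripper": -1}, {"delta_pos": [0.123, 0.05, -0.214], "rotation": [0, -11, 0], "gripper": -1}]}}

```text
time_s: 12.65
position: [0.4875, 0.39, 0.3543]
tcp_rot: [-0.07, -0.703, 0.704, 0.072]
wrist_force: [-0.3, -0.5, -0.3]
width: 0.264
```

Request:
{"op": "servo_tool", "data": {"rows": [{"delta_pos": [0, 0, 0], "rotation": [0, 0, 0], "gripper": -1}, {"delta_pos": [0, 0, 0], "rotation": [0, 0, 0], "gripper": -1}, {"delta_pos": [0, 0, 0], "rotation": [0, 0, 0], "gripper": -1}]}}

```text
time_s: 13.02
position: [0.4888, 0.3876, 0.3565]
tcp_rot: [-0.071, -0.703, 0.704, 0.071]
wrist_force: [-0.1, -0.2, 0.3]
width: 0.267
```

```bash
python3 - <<'E'
from h import *
s,m,im=grab("wrist","w5"); togo(.5484,.376,.135,78.7)
S=np.array([.5484,.376,.09])
print(proj(m,[S,[.5484,.376,.06]]), R.from_quat(m["orientation"]).as_matrix().round(3), m["origin"])
p=np.array(observe()["position"]); print("skirt proj",proj(m,[p-[0,0,.188],p-[0,0,.178]]))
o=np.array([150,40]); k=4
cr=cv2.resize(im[40:190,150:350,::-1],None,fx=k,fy=k,interpolation=cv2.INTER_CUBIC)
a=np.radians(-11.3); c,s_=np.cos(a),np.sin(a)
th=np.linspace(0,2*np.pi,40)
def ln(pts,col): cv2.polylines(cr,[((proj(m,np.array(pts))+.5-o)*k-.5).astype(int)],True,col,1)
ln([[S[0]+.01*np.cos(t),S[1]+.01*np.sin(t),.07] for t in th],(255,255,0))
ln([S,S+[.06*c,.06*s_,-.03]],(0,255,0))
R_=p-[0,0,.178]
ln([[R_[0]+.023*np.cos(t),R_[1]+.023*np.sin(t),R_[2]] for t in th],(255,0,255))
cv2.imwrite("pics/p5.png",cr)
E
```

```text
t 13.07 q6 2.262 tcp [0.4889 0.3876 0.3568] F [ 0.3 -0.  -0.7] w 0.263
dpos(tool) mm [-60.6  66.8  -0.6] rot [-0.   -0.3  -0.01]
[[252.22533132 127.10155056]
 [252.38234707 124.9499451 ]] [[-0.201 -0.934 -0.294]
 [-0.98   0.192  0.059]
 [ 0.001  0.3   -0.954]] [0.56361277 0.37163717 0.32491873]
skirt proj [[252.75585227 232.54456137]
 [252.70401186 239.87988556]]
```

View pics/p5.png

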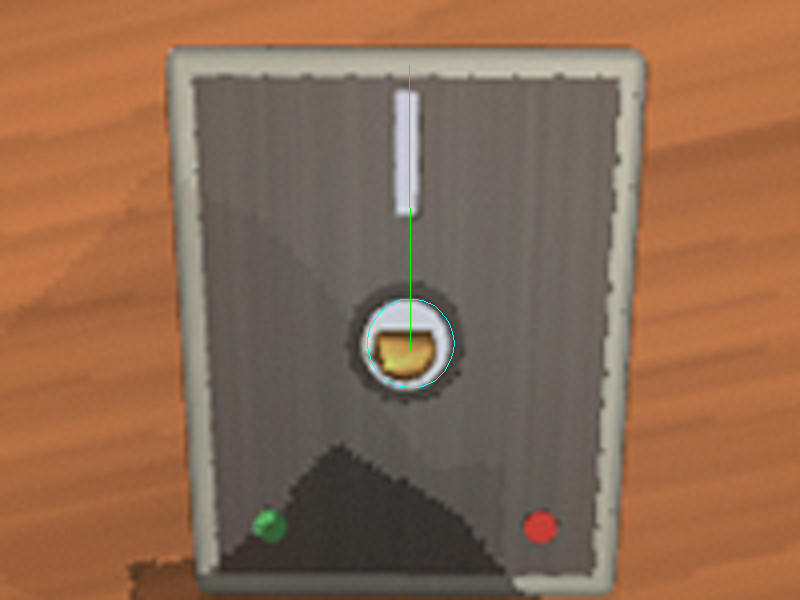

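The shaft collar is centred at (406,344) in the crop, about 1 mm left of the model. The flat and the white line point straight up the image, so the heading of -11.3° is right. Next I check how the knob sits in the hand from pixel values along its axis.

```bash
python3 - <<'E'
from h import *
m=load("w5"); im=cv2.imread("pics/w5.png")[:,:,::-1]
p=np.array([.4889,.3876,.3568]); a=np.radians(-11.3); d=np.array([np.cos(a),np.sin(a),0])
n=np.array([-d[1],d[0],0])
for nm,off,z in (("skirt low front",.023,.188),("skirt top front",.023,.178),("bar foot front",.021,.178),("bar top front",.021,.148),("bar top back",-.021,.148)):
    print(nm,proj(m,[p+d*off-[0,0,z]])[0].round(1))
print("skirt sides",proj(m,[p+n*.023-[0,0,.188],p-n*.023-[0,0,.188],p+d*.021+n*.012-[0,0,.148],p+d*.021-n*.012-[0,0,.148]]).round(1))
for r in range(185,310,1): print(r,*im[r,[240,252,264]].tolist(),end=" | " if r%2 else "\n")
E
```

```text
skirt low front [252.5 198.6]
skirt top front [252.4 204.2]
bar foot front [252.4 207.4]
bar top front [252.2 229.8]
bar top back [252.8 303.1]
skirt sides [[216.9 232.7]
 [288.6 232.3]
 [227.  230. ]
 [277.4 229.7]]
185 [89, 88, 80] [93, 91, 82] [91, 89, 82] | 186 [89, 86, 79] [88, 84, 77] [91, 88, 79]
187 [80, 79, 73] [79, 79, 71] [82, 79, 72] | 188 [70, 61, 52] [73, 66, 57] [70, 64, 58]
189 [85, 57, 38] [87, 59, 39] [88, 58, 42] | 190 [94, 57, 35] [98, 61, 40] [95, 58, 37]
191 [94, 58, 36] [95, 60, 38] [90, 57, 34] | 192 [99, 64, 40] [91, 57, 37] [92, 57, 36]
193 [94, 59, 37] [91, 58, 35] [92, 57, 35] | 194 [97, 62, 39] [90, 58, 35] [96, 62, 40]
195 [95, 60, 38] [93, 58, 35] [93, 59, 38] | 196 [90, 57, 35] [92, 59, 37] [94, 59, 38]
197 [92, 59, 38] [94, 58, 36] [92, 56, 37] | 198 [93, 59, 36] [93, 57, 36] [88, 55, 32]
199 [96, 60, 38] [91, 58, 36] [90, 57, 37] | 200 [95, 59, 37] [95, 59, 36] [88, 54, 31]
201 [93, 60, 38] [71, 45, 30] [96, 59, 38] | 202 [95, 59, 36] [35, 25, 16] [100, 63, 41]
203 [85, 54, 34] [28, 20, 12] [65, 41, 25] | 204 [51, 31, 21] [29, 19, 12] [29, 19, 16]
20
[... 4238 characters left out ...]
 34] [155, 74, 36] | 296 [158, 76, 36] [154, 73, 34] [154, 72, 31]
297 [156, 74, 35] [157, 76, 37] [155, 74, 36] | 298 [157, 75, 35] [156, 75, 35] [157, 75, 37]
299 [159, 76, 36] [157, 76, 37] [156, 73, 34] | 300 [148, 70, 33] [151, 71, 31] [151, 69, 32]
301 [121, 54, 22] [126, 56, 23] [139, 66, 28] | 302 [162, 98, 57] [157, 92, 54] [168, 100, 59]
303 [185, 114, 70] [179, 110, 66] [183, 113, 69] | 304 [177, 108, 65] [178, 107, 64] [178, 109, 65]
305 [175, 107, 63] [177, 109, 66] [176, 108, 65] | 306 [176, 108, 63] [174, 107, 64] [177, 108, 66]
307 [178, 110, 67] [175, 108, 64] [176, 108, 65] | 308 [174, 105, 62] [175, 106, 64] [176, 108, 64]
309 [176, 109, 66] [177, 109, 67] [177, 108, 66] |
```

In the hand, the knob's skirt sits about 1.5 mm back from the TCP along the pointer axis, with about 2° of tilt and no sideways offset. I'll correct for that offset.

```bash
python3 - <<'E'
from h import *
togo(.5501,.3767,.130,78.7)
E
```

```text
t 13.07 q6 2.262 tcp [0.4889 0.3876 0.3568] F [ 0.3 -0.  -0.7] w 0.263
dpos(tool) mm [-62.1  71.8  -1.6] rot [-0.   -0.3  -0.01]
```

Request:
{"op": "servo_tool", "data": {"rows": [{"delta_pos": [-0.03, 0, -0.0016], "rotation": [0, -0.3, 0], "gripper": -1}, {"delta_pos": [-0.0621, 0.01, -0.0016], "rotation": [0, -0.3, 0], "gripper": -1}, {"delta_pos": [-0.0621, 0.04, -0.0016], "rotation": [0, -0.3, 0], "gripper": -1}, {"delta_pos": [-0.0621, 0.065, -0.0016], "rotation": [0, -0.3, 0], "gripper": -1}, {"delta_pos": [-0.0621, 0.07, -0.0016], "rotation": [0, -0.3, 0], "gripper": -1}]}}

```text
time_s: 13.7
position: [0.5494, 0.3766, 0.2847]
tcp_rot: [-0.068, -0.703, 0.704, 0.071]
wrist_force: [0.5, -0.2, -1.4]
width: 0.268
```

Request:
{"op": "servo_tool", "data": {"rows": [{"delta_pos": [0, 0, 0], "rotation": [0, 0, 0], "gripper": -1}, {"delta_pos": [0, 0, 0], "rotation": [0, 0, 0], "gripper": -1}, {"delta_pos": [0, 0, 0], "rotation": [0, 0, 0], "gripper": -1}]}}

```text
time_s: 14.08
position: [0.55, 0.378, 0.2881]
tcp_rot: [0.07, 0.704, -0.703, -0.068]
wrist_force: [0.1, -0.4, -0.6]
width: 0.27
```

```bash
python3 - <<'E'
from h import *
togo(.5501,.3767,.1053,78.7)
E
```

```text
t 14.07 q6 2.199 tcp [0.55   0.378  0.2881] F [ 0.1 -0.4 -0.6] w 0.27
dpos(tool) mm [-0.3 27.8  1.2] rot [ 0.07  0.09 -0.1 ]
```

Request:
{"op": "servo_tool", "data": {"rows": [{"delta_pos": [0, 0.004, 0.0008], "rotation": [0, 0, 0], "gripper": -1}, {"delta_pos": [0, 0.007, 0.0008], "rotation": [0, 0, 0], "gripper": -1}, {"delta_pos": [0, 0.01, 0.0008], "rotation": [0, 0, 0], "gripper": -1}, {"delta_pos": [0, 0.012, 0.0008], "rotation": [0, 0, 0], "gripper": -1}, {"delta_pos": [0, 0.012, 0.0008], "rotation": [0, 0, 0], "gripper": -1}]}}

```text
time_s: 14.7
position: [0.5495, 0.377, 0.2744]
tcp_rot: [-0.069, -0.704, 0.704, 0.069]
wrist_force: [-0.5, -0.1, -0.3]
width: 0.271
```

Request:
{"op": "servo_tool", "data": {"rows": [{"delta_pos": [0, 0.001, 0], "rotation": [0, 0, 0], "gripper": -1}, {"delta_pos": [0, 0.002, 0], "rotation": [0, 0, 0], "gripper": -1}, {"delta_pos": [0, 0.003, 0], "rotation": [0, 0, 0], "gripper": -1}, {"delta_pos": [0, 0.003, 0], "rotation": [0, 0, 0], "gripper": -1}]}}

```text
time_s: 15.2
position: [0.5495, 0.377, 0.2716]
tcp_rot: [0.069, 0.704, -0.704, -0.069]
wrist_force: [1.3, 0.4, -1.1]
width: 0.273
```

It is about 7 mm onto the shaft with no resistance. I continue down.

Request:
{"op": "servo_tool", "data": {"rows": [{"delta_pos": [0, 0.002, 0], "rotation": [0, 0, 0], "gripper": -1}, {"delta_pos": [0, 0.004, 0], "rotation": [0, 0, 0], "gripper": -1}, {"delta_pos": [0, 0.006, 0], "rotation": [0, 0, 0], "gripper": -1}, {"delta_pos": [0, 0.008, 0], "rotation": [0, 0, 0], "gripper": -1}, {"delta_pos": [0, 0.008, 0], "rotation": [0, 0, 0], "gripper": -1}]}}

```text
time_s: 15.82
position: [0.5495, 0.377, 0.2635]
tcp_rot: [0.069, 0.704, -0.704, -0.069]
wrist_force: [0.2, 0.7, -1.6]
width: 0.271
```

Request:
{"op": "servo_tool", "data": {"rows": [{"delta_pos": [0, 0.001, 0], "rotation": [0, 0, 0], "gripper": -1}, {"delta_pos": [0, 0.002, 0], "rotation": [0, 0, 0], "gripper": -1}, {"delta_pos": [0, 0.003, 0], "rotation": [0, 0, 0], "gripper": -1}, {"delta_pos": [0, 0.004, 0], "rotation": [0, 0, 0], "gripper": -1}, {"delta_pos": [0, 0.004, 0], "rotation": [0, 0, 0], "gripper": -1}]}}

```text
time_s: 16.45
position: [0.5496, 0.3771, 0.2601]
tcp_rot: [-0.069, -0.704, 0.704, 0.069]
wrist_force: [-1.9, 0.0, 2.3]
width: 0.268
```

Request:
{"op": "servo_tool", "data": {"rows": [{"delta_pos": [0, 0.001, 0], "rotation": [0, 0, 0], "gripper": -1}, {"delta_pos": [0, 0.002, 0], "rotation": [0, 0, 0], "gripper": -1}, {"delta_pos": [0, 0.003, 0], "rotation": [0, 0, 0], "gripper": -1}, {"delta_pos": [0, 0.004, 0], "rotation": [0, 0, 0], "gripper": -1}, {"delta_pos": [0, 0.004, 0], "rotation": [0, 0, 0], "gripper": -1}]}}

```text
time_s: 17.08
position: [0.5497, 0.3771, 0.2564]
tcp_rot: [0.069, 0.704, -0.704, -0.069]
wrist_force: [-2.6, -0.3, 7.0]
width: 0.267
```

Request:
{"op": "servo_tool", "data": {"rows": [{"delta_pos": [0, 0.001, 0], "rotation": [0, 0, 0], "gripper": -1}, {"delta_pos": [0, 0.002, 0], "rotation": [0, 0, 0], "gripper": -1}, {"delta_pos": [0, 0.003, 0], "rotation": [0, 0, 0], "gripper": -1}, {"delta_pos": [0, 0.003, 0], "rotation": [0, 0, 0], "gripper": -1}, {"delta_pos": [0, 0.003, 0], "rotation": [0, 0, 0], "gripper": -1}]}}

```text
time_s: 17.7
position: [0.5497, 0.3771, 0.2539]
tcp_rot: [0.069, 0.704, -0.704, -0.069]
wrist_force: [-3.8, -1.3, 8.6]
width: 0.27
```

Request:
{"op": "servo_tool", "data": {"rows": [{"delta_pos": [0, 0.001, 0], "rotation": [0, 0, 0], "gripper": -1}, {"delta_pos": [0, 0.002, 0], "rotation": [0, 0, 0], "gripper": -1}, {"delta_pos": [0, 0.0025, 0], "rotation": [0, 0, 0], "gripper": -1}, {"delta_pos": [0, 0.0025, 0], "rotation": [0, 0, 0], "gripper": -1}, {"delta_pos": [0, 0.0025, 0], "rotation": [0, 0, 0], "gripper": -1}]}}

```text
time_s: 18.32
position: [0.5498, 0.3772, 0.2521]
tcp_rot: [-0.069, -0.704, 0.704, 0.069]
wrist_force: [-5.3, -3.7, 12.1]
width: 0.269
```

Request:
{"op": "servo_tool", "data": {"rows": [{"delta_pos": [0, 0.001, 0], "rotation": [0, 0, 0], "gripper": -1}, {"delta_pos": [0, 0.0015, 0], "rotation": [0, 0, 0], "gripper": -1}, {"delta_pos": [0, 0.0015, 0], "rotation": [0, 0, 0], "gripper": -1}, {"delta_pos": [0, 0.0015, 0], "rotation": [0, 0, 0], "gripper": -1}, {"delta_pos": [0, 0.0015, 0], "rotation": [0, 0, 0], "gripper": -1}]}}

```text
time_s: 18.95
position: [0.5499, 0.3773, 0.2519]
tcp_rot: [-0.069, -0.704, 0.704, 0.069]
wrist_force: [-8.2, -4.2, 18.1]
width: 0.267
```

The shaft has bottomed: force went from 12 to 18 N with no further travel. One last picture checks both ends.

```bash
python3 - <<'E'
from h import *
s,m,im=grab("wrist","w6"); s,m2,im2=grab("scene","s6"); s,m3,im3=grab("top","t6")
print(s["wrist_force"],s["width"],s["position"])
r=lambda i,k:cv2.resize(i[:,:,::-1],None,fx=k,fy=k,interpolation=cv2.INTER_CUBIC)
out=np.zeros((600,800,3),np.uint8)
out[:600,:400]=r(im[120:320,190:323],3)[:600,:400] if r(im[120:320,190:323],3).shape[1]>=400 else cv2.resize(r(im[120:320,190:323],3),(400,600))
out[:300,400:]=cv2.resize(r(im2[140:240,190:323],3),(400,300)); out[300:,400:]=cv2.resize(r(im3[165:265,240:373],3),(400,300))
cv2.imwrite("pics/p6.png",out)
E
```

```text
[-8.86887191 -4.66823303 18.84625949] 0.26751247905025516 [0.54989935 0.37729979 0.25195617]
```

View pics/p6.png

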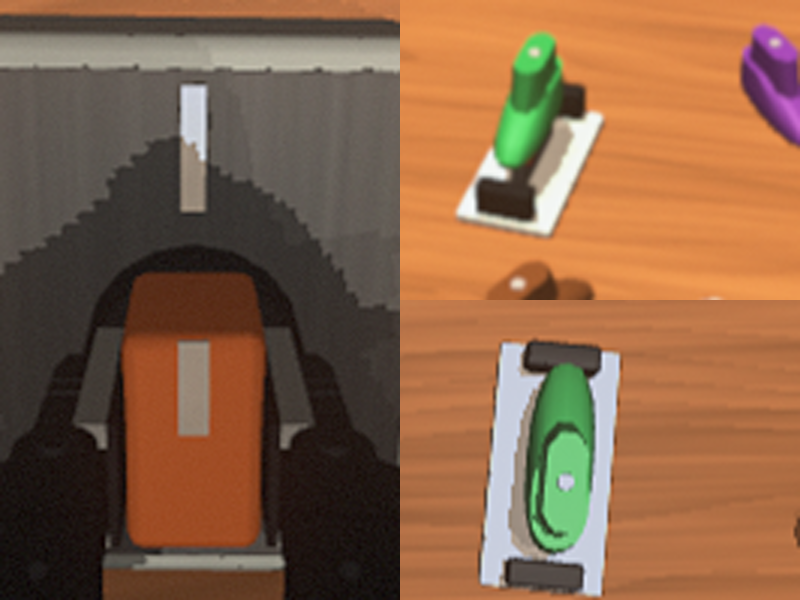

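The pointer line lines up with the white box line, with the knob seated and gripped. The last stands on the bar, untouched. Handing in.

```bash
python3 - <<'E'
from h import *
print(pt(load("t6"),295.2,225.7,.138),"expect ~",[.4605,-.0988])
close_job()
E
```

```text
[ 0.46016764 -0.10095417  0.138     ] expect ~ [0.4605, -0.0988]
the job is handed in; nothing more can be done
```

I put the green last on the red bar and let go of it. Then I turned the knob about 11° to match the flat, pushed it fully home on the D-shaft and pressed the shaft down. I handed in while still gripping and pressing, at about 19 s of the 64 s allowed; the hand-in gives no verdict.

**Last:** the final top view puts its dot about 2 mm from where it should be. It looks upright and in line with the bar.

**Knob:** contact began at the height expected for fully home. The shaft then went down about 8 mm, and the force rose from 12 to 19 N with no further travel, so it is at its stop. The grip opening is about 23 mm, and the pointer lines up with the white line on the box.

**What disagreed:**
- My first wrist reading of the bar's end was about 10 mm off because I had included its side face; an overlay corrected it.
- The last's heading read 14° from the top camera and 17° from the wrist; the jaws aligned it when they closed.
- The knob sat about 1.5 mm off centre and about 2° tilted in the grip. I corrected the offset but not the tilt, and about 10 N of side force remains at the end.
- I did not re-measure the tin, jar and shoehorn afterwards; no path went near them.

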